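# Latch the heating block and key in its programme

### The arm

A 6-joint arm with a two-finger parallel gripper is mounted at the origin on the work surface. World frame = base frame: x ahead of the robot, y to its left, z up, the work surface at z = 0. Lengths are in mm, angles in rad, forces in N, time in s.
With the tool pointing down it reaches from about 400 to 825 mm from the base axis. Payload 7 kg.
Tool frame: the origin (TCP) lies on the mounting face of the last link; the fingertips stand 173 mm ahead of it and the grasp point (between the pads) lies 155 mm ahead of it; z points along the fingers, y is the line along which they close (so a half turn about z gives the same grasp; the last joint's range is limited). The gripper opens to 85 mm and grips with 20 to 120 N. Pads are 22 mm wide; open, the fingers measure 114 mm over their backs; the gripper's body (76 mm by 85 mm) begins 54 mm behind the grasp point. The pads swing forward as they close: fully open they stand 13 mm farther back than shut.
Start: joints at [-0.948, 0.359, 0.012, 0, -1.224, -0.288], TCP at [221.765, -637.508, 404.702] pointing down, gripper open.
Joint ranges: [-3.07, 3.07], [-1.43, 2.12], [-1.02, 1.25], [-3.03, 1.67], [-3.05, -0], [-3.03, 3.03]. Speed limits (rad/s): [2.39, 2.39, 3.01, 3.14, 3.14, 3.14].

### API

Orientations are given as [roll, pitch, yaw] about the fixed x, y, z axes, in that order (R = Rz(yaw) Ry(pitch) Rx(roll)).
In Python, from bench import * gives the robot as it stands. The module is installed in compiled form; this text tells all that it offers.
- The arm moves only by the shell command python3 -m pendant 'ROWS' [OPENING] [FORCE]. ROWS is JSON, one flat list of numbers, 4 for each row, row after row: the shift along the tool's x, y, z in cm, then the turn about the tool's z in degrees. A call has 1 to 12 rows; each row is the pose to reach, as a shift and turn from the pose commanded when the call began, along the tool's axes at that moment; what a row does not reach only later rows make up. A row lasts 1/12 s, in which the tool goes at most 41.7 mm and 7.16 degrees, less where a joint would pass 70% of its speed; a pose out of reach is approached as far as the arm can. A call with a gripper value outside its range is refused whole. OPENING is the closure, from -1 (fully open) to 1 (shut), set as the call begins (- or left out, the last holds). The fingers move at their own pace and stop on an object; FORCE is the grip in N (left out, the last holds). Time passes only in rows, so rows that repeat a pose let the fingers close. It gives the time, the measured TCP pose, the force, the opening and the grip force at its end, in the units of the state.
- sense(): the state, without advancing time (a new reading comes with each control period).
- get_image(name): name is "scene" or "side" or "wrist"; returns the picture (384x512x3 uint8, red, green, blue); there is no depth.
- camera_model(name): a dict with "K" (3x3 intrinsics, pixels), "pose" (4x4, takes a point from camera to world coordinates). Camera axes: x right, y down, z forward; pixel columns grow to the right and rows downward; lengths in mm; the calibration is good to about 2 mm. A picture is of the moment at which its call begins: read the wrist's pose just before it. camera_model takes no time and is no camera call; for the wrist camera it gives the pose at the moment of the call.
- sign_off(): hands the job in; it is judged then, once.
Trained networks look in the newest picture that a camera, given by its name, has taken for a name from the list of things; names that differ only in an ending like _2 or _b are one class to them, and where a whole thing is asked for, a point or a joint stands for the part that bears it (a point fixed in the world has none). Each returns a list of dicts, best first, with "p" (0 to 1); they miss things now and then, are a little off and sometimes report something else, mostly with a low value. They report only what shows in the picture. A call takes as long as a camera call.
- silhouettes(thing, camera): "pixels" (384x512 bool, what is visible of it).
- landmark_of(thing, camera): "at" ([x, y, z] in mm, in world coordinates, good to about 4 mm: a listed point, or the origin of a listed thing).
The state is a dict: "time_s": time; "joints": joint angles; "joint_velocities": joint speeds; "joint_efforts": joint torques, N m; "ee_pos": TCP position; "tool_rot": TCP orientation; "contact_force": force on the tool from outside, world axes, zero at the start; "moment": the same for the moment, N m; "finger_gap": opening from 0.0 (shut) to 1.0 (fully open); "grasp_force": force on a finger pad.
Only numpy, scipy, OpenCV 4.12 (cv2) and the standard library are available. Lean on these libraries where they do the work, as an engineer would, in place of code of your own. Each camera call takes 0.05 s, during which the arm holds its last target. There are 200 camera calls.

### The job

Get the sample heating block running: push its lid shut, then turn the steel latch across the lid as far as it goes, and then press the square key, the round key and the bar key in that order, one at a time, each gently down to its stop and let go (under 20 N; the keys stand at different heights, so feel for them). Do not press the cross-shaped key, and leave the glassware and other things around where they are.

Things in the scene. Friction and masses are not known exactly. Their poses are not given: they have to be found in the camera images.
- heater: White laboratory heating block fixed to the bench, 270 mm deep (x) x 300 wide (y), its top 90 mm up; origin under its centre, x from its front (key row, robot side) to its back. Four keys in a row along y, 50 mm apart, 93 mm in front of the centre; the lid behind them; the latch on the rail left (+y) of the lid.
- lid (a joint): Opening angle of the grey lid (rad), 0 = shut flat. A plate 130 mm deep, 170 wide, 12 thick; its hinge line runs along the heater's y, 117 mm behind the heater's centre, 90 mm up, and its front edge lifts. A stiff hinge (0.35 N m) holds it where it is left; about 5 N down near the front edge closes it.
- lid_push (a point): Point on the lid's upper face, 105 mm from the hinge line and 27 mm from the front edge of the plate, midway across; moves with the lid. With the lid shut it is 12 mm above the heater's top.
- latch (a joint): Turn of the steel latch (rad): 0 with its bar pointing to the heater's front (-x), clear of the lid; grows anticlockwise seen from above to 1.57 at its stop, where the bar points to the heater's -y, across the lid's left edge. Friction about 0.06 N m.
- latch_pivot (a point): Axis of the latch's vertical pivot at the height of the heater's top; 35 mm behind and 118 mm left of the heater's centre. The latch's flat bar is 16 mm wide, its upper face 21.5 mm above this point.
- latch_lug (a point): Centre of the upper end of the latch's upright round lug: 15 mm in diameter, standing 30 mm above the bar, 55 mm from the pivot axis, its top 52 mm above the heater's top. Push it, or grip it, to turn the latch.
- keypad_square: Black bezel plate 44 x 44 x 4 mm on the heater's top; in its middle the white spring key with a square cap 24 x 24 mm. Origin under the bezel's centre. Its place in the row varies. How far the key stands up is unknown and must be felt: its top rests 10 to 28 mm above the bezel's upper face (14 to 32 mm above this origin), differing from key to key.
- key_square (a joint): How far the key with a square cap 24 x 24 mm is pressed (m): 0 at rest, 0.006 against its stop. It yields from about 2 N and meets its stop at about 4.5 N; beyond that only a firm rubber cushion under it gives, from 6 N, about 4 N more per mm. It springs back when let go.
- keypad_round: Black bezel plate 44 x 44 x 4 mm on the heater's top; in its middle the white spring key with a round cap 27 mm across. Origin under the bezel's centre. Its place in the row varies. How far the key stands up is unknown and must be felt: its top rests 10 to 28 mm above the bezel's upper face (14 to 32 mm above this origin), differing from key to key.
- key_round (a joint): How far the key with a round cap 27 mm across is pressed (m): 0 at rest, 0.006 against its stop. It yields from about 2 N and meets its stop at about 4.5 N; beyond that only a firm rubber cushion under it gives, from 6 N, about 4 N more per mm. It springs back when let go.
- keypad_bar: Black bezel plate 44 x 44 x 4 mm on the heater's top; in its middle the white spring key with a narrow bar cap 34 mm (local x) by 12 mm. Origin under the bezel's centre. Its place in the row varies. How far the key stands up is unknown and must be felt: its top rests 10 to 28 mm above the bezel's upper face (14 to 32 mm above this origin), differing from key to key.
- key_bar (a joint): How far the key with a narrow bar cap 34 mm (local x) by 12 mm is pressed (m): 0 at rest, 0.006 against its stop. It yields from about 2 N and meets its stop at about 4.5 N; beyond that only a firm rubber cushion under it gives, from 6 N, about 4 N more per mm. It springs back when let go.
- keypad_cross: Black bezel plate 44 x 44 x 4 mm on the heater's top; in its middle the white spring key with a plus-shaped cap, two 30 x 9 mm bars crossed. Origin under the bezel's centre. Its place in the row varies. How far the key stands up is unknown and must be felt: its top rests 10 to 28 mm above the bezel's upper face (14 to 32 mm above this origin), differing from key to key.
- key_cross (a joint): How far the key with a plus-shaped cap, two 30 x 9 mm bars crossed is pressed (m): 0 at rest, 0.006 against its stop. It yields from about 2 N and meets its stop at about 4.5 N; beyond that only a firm rubber cushion under it gives, from 6 N, about 4 N more per mm. It springs back when let go.
- vial: Bystander to leave alone: small amber vial, 24 mm across, 45 mm tall, on the heater's right rail; origin under its centre.
- stopper: Bystander to leave alone: rubber stopper, 24 mm across, 22 mm tall, on the heater's right rail; origin under its centre.
- beaker: Bystander to leave alone: clear beaker, 60 mm across, 75 mm tall, on the bench to the left of the heater; origin under its centre.
- amber_bottle: Bystander to leave alone: amber bottle, 84 mm across, 160 mm tall; origin under its centre.
- olive_bottle: Bystander to leave alone: green bottle, 70 mm across, 140 mm tall; origin under its centre.
- jar: Bystander to leave alone: white jar, 64 mm across, 80 mm tall; origin under its centre.
- spatula: Bystander to leave alone: spatula, 180 mm long, lying on the bench; origin at its middle.
- cork_ring: Bystander to leave alone: cork ring, 100 mm across, 25 mm tall; origin under its centre.

How it is judged (in metres and radians):
On the way, in this order (a step that is already met when the one before it is completed fails the run):
1. the lid is shut while the latch is still clear of it (value of joint lid below 0.06 rad and value of joint latch below 0.7 rad), for 0.2 s.
2. the latch is turned across the shut lid to its stop (value of joint lid below 0.06 rad and value of joint latch above 1.3 rad and value of joint each of key_square, key_round, key_bar, key_cross below 0.0015 m), for 0.2 s.
3. lid shut and latched, the square key alone is pressed home (value of joint key_square above 0.0048 m and value of joint each of key_round, key_bar, key_cross below 0.002 m and value of joint lid below 0.06 rad and value of joint latch above 1.3 rad), for 0.05 s.
4. lid shut and latched, the round key alone is pressed home (value of joint key_round above 0.0048 m and value of joint each of key_square, key_bar, key_cross below 0.002 m and value of joint lid below 0.06 rad and value of joint latch above 1.3 rad), for 0.05 s.
5. lid shut and latched, the bar key alone is pressed home (value of joint key_bar above 0.0048 m and value of joint each of key_square, key_round, key_cross below 0.002 m and value of joint lid below 0.06 rad and value of joint latch above 1.3 rad), for 0.05 s.
At the end, for the whole second after the job is handed in: Lid shut (under 0.06 rad), latch across it (over 1.30 rad), all four keys sprung back up (under 1.5 mm), every bystander within 30 mm of where it began (all of step 2 and distance of each of vial, stopper, beaker, amber_bottle, olive_bottle, jar, spatula, cork_ring from where it was at the start of the episode below 0.03 m); the robot touches nothing.
It fails at once if the cross key is pressed (value of joint key_cross above 0.003 m).
It fails at once if two keys are down at once (value of joint each of key_square, key_round above 0.003 m or value of joint each of key_square, key_bar above 0.003 m or value of joint each of key_square, key_cross above 0.003 m or value of joint each of key_round, key_bar above 0.003 m or value of joint each of key_round, key_cross above 0.003 m or value of joint each of key_bar, key_cross above 0.003 m).
It fails at once if a key or its bezel is pressed harder than 20 N (contact force between any of keypad_square, keypad_round, keypad_bar, keypad_cross and anything else above 20 N).
It fails at once if a bystander is shifted more than 30 mm (distance of any of vial, stopper, beaker, amber_bottle, olive_bottle, jar, spatula, cork_ring from where it was at the start of the episode above 0.03 m).
It also fails if it takes over 54 s, if anything falls off the work surface, if the arm or the gripper's body presses on something with over 40 N, if the wrist force passes 120 N, or if a joint passes its speed limit or range.

## Working session

There is one attempt and no reset: what is moved stays moved. The work goes in short steps, Python scripts to look and compute and a shell command to move; the robot and the scene stay as the last step left them, time stands still between calls to the robot, and variables do not carry over. Pictures are saved under pics/ and viewed, at most 10 in all, crops included, and the job is handed in when it is done.

```bash
mkdir -p pics
python3 - <<'E'
from bench import *
import cv2,numpy as np
s=sense();print(s['time_s'],s['ee_pos'],s['tool_rot'],s['finger_gap'])
a=get_image("scene");b=get_image("side")
cv2.imwrite('pics/a.png',np.vstack([a,b])[:,:,::-1])
cv2.imwrite('pics/a.png',cv2.resize(np.hstack([a,b])[:,:,::-1],(800,300)))
cv2.imwrite('pics/s.png',a[:,:,::-1])
for t in ["heater","lid_push","latch_pivot","latch_lug","keypad_square","keypad_round","keypad_bar","keypad_cross","vial","stopper","beaker","amber_bottle","olive_bottle","jar"]:
  for c in ("scene","side"):
    r=landmark_of(t,c)
    print(t,c,[(np.round(x['at']).tolist(),round(x['p'],2)) for x in r[:2]])
E
```

```text
0.0 [ 221.74539226 -637.35942449  403.80383284] [ 3.14003437e+00 -1.44669566e-04 -2.80687196e+00] 1.0036433349334535
heater scene [([604.0, 40.0, -1.0], 0.76)]
heater side [([603.0, 38.0, -1.0], 0.9)]
lid_push scene [([627.0, 42.0, 135.0], 0.97), ([574.0, 130.0, 140.0], 0.63)]
lid_push side [([623.0, 40.0, 133.0], 0.74)]
latch_pivot scene []
latch_pivot side [([620.0, 162.0, 95.0], 0.75)]
latch_lug scene [([602.0, -89.0, 86.0], 0.5), ([574.0, 128.0, 143.0], 0.47)]
latch_lug side [([572.0, 131.0, 146.0], 0.48)]
keypad_square scene [([518.0, -52.0, 89.0], 0.71)]
keypad_square side [([504.0, 50.0, 89.0], 0.3)]
keypad_round scene [([506.0, 48.0, 92.0], 0.68)]
keypad_round side [([508.0, 55.0, 90.0], 0.71)]
keypad_bar scene [([513.0, 4.0, 93.0], 0.45)]
keypad_bar side [([512.0, -1.0, 91.0], 0.47), ([383.0, 435.0, 1.0], 0.21)]
keypad_cross scene [([500.0, 99.0, 85.0], 0.51)]
keypad_cross side []
vial scene [([665.0, -75.0, 92.0], 0.67)]
vial side [([667.0, -71.0, 90.0], 0.56), ([602.0, 36.0, -2.0], 0.22)]
stopper scene [([598.0, -86.0, 88.0], 0.37)]
stopper side [([604.0, -83.0, 86.0], 0.37)]
beaker scene [([601.0, 258.0, 5.0], 0.81), ([623.0, 44.0, 135.0], 0.4)]
beaker side [([604.0, 255.0, 3.0], 0.88), ([604.0, 35.0, -0.0], 0.32)]
amber_bottle scene [([578.0, 462.0, 1.0], 0.7)]
amber_bottle side [([582.0, 462.0, 3.0], 0.64)]
olive_bottle scene [([385.0, 435.0, 4.0], 0.67), ([502.0, 96.0, 83.0], 0.4)]
olive_bottle side [([383.0, 435.0, 1.0], 0.73), ([668.0, -68.0, 86.0], 0.69)]
jar scene [([558.0, -449.0, 0.0], 0.73), ([521.0, -50.0, 89.0], 0.65)]
jar side [([561.0, -451.0, -2.0], 0.73), ([604.0, 256.0, 3.0], 0.49)]
```

View pics/s.png

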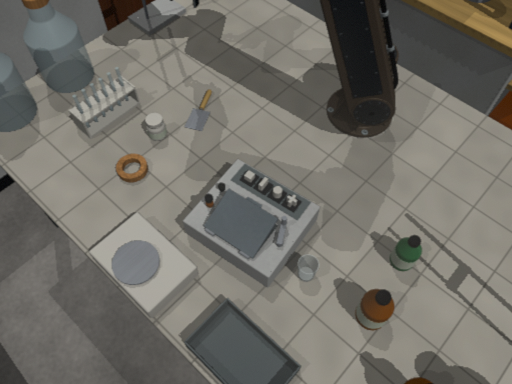

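The scene picture shows the heater around (250,220). From square (250,175) the keys run bar (263,183), round (277,191) and cross (292,200). The latch is at (282,230), the beaker at (307,268), and the vial and stopper at (209,200) and (222,187). The network points fit a heater at about (604,39) with yaw of about 0.12, and the latch at about 0.44 rad. Next I'll move above the heater and look closer.

```bash
cat > h.py <<'E'
from bench import *
import numpy as np
from scipy.spatial.transform import Rotation as Ro
def go(x,y,z,yaw):
    "tool-axis shift (cm) and turn (deg) from the measured pose"
    s=sense();R=Ro.from_euler('xyz',s['tool_rot'])
    d=R.inv().apply(np.array([x,y,z])-s['ee_pos'])/10
    t=-np.degrees((yaw-s['tool_rot'][2]+np.pi)%(2*np.pi)-np.pi)
    print(np.round(d,2),round(t,1))
E
python3 -c "
from h import *
go(500,40,405,np.radians(-173.1))"
```

```text
[-4.854e+01  5.485e+01 -3.000e-02] 12.3
```

```bash
python3 -m pendant '[-4,4.5,0,2,-8,9,0,4,-10,11.5,0,6,-13,14.5,0,8,-16,18,0,10,-19,21,0,12,-22,24.5,0,12.3,-24.3,27.4,0,12.3,-24.3,27.4,0,12.3]' 1 20
python3 -c "
from h import *
go(500,40,405,np.radians(-173.1))"
```

```text
time_s: 2.25
ee_pos: [361.5, -296.6, 405.1]
tool_rot: [-3.141, 0.001, -3.021]
contact_force: [1.2, 0.1, -0.0]
finger_gap: -0.006
grasp_force: 0.0
[-1.779e+01  3.175e+01  2.000e-02] 0.0
```

```bash
python3 -m pendant '[-2,3.5,0,0,-4,7,0,0,-6,10.5,0,0,-8,14,0,0,-10,17.6,0,0,-12,21.1,0,0,-14,24.6,0,0,-16,28.1,0,0,-17.8,31.7,0,0,-17.8,31.7,0,0,-17.8,31.7,0,0]'
python3 - <<'E'
from h import *
import cv2
s=sense();print(s['ee_pos'],s['tool_rot'])
M=camera_model('wrist');print(np.round(M['pose'],3).tolist())
a=get_image('wrist');cv2.imwrite('pics/w.png',a[:,:,::-1])
for t in ["heater","lid_push","latch_pivot","latch_lug","keypad_square","keypad_round","keypad_bar","keypad_cross","vial","stopper"]:
    r=landmark_of(t,'wrist')
    print(t,[(np.round(x['at'],1).tolist(),round(x['p'],2)) for x in r[:2]])
E
```

```text
time_s: 3.17
ee_pos: [500.4, 39.1, 404.4]
tool_rot: [-3.141, -0.001, -3.018]
contact_force: [-0.4, 0.1, -0.3]
finger_gap: -0.002
grasp_force: 0.0
[500.44247526  39.07727347 404.40106467] [-3.14143425e+00 -5.52086259e-04 -3.01827093e+00]
[[-0.124, 0.955, 0.268, 431.375], [0.992, 0.119, 0.033, 30.59], [-0.001, 0.27, -0.963, 374.373], [0.0, 0.0, 0.0, 1.0]]
heater [([602.4, 37.5, -0.8], 0.86)]
lid_push [([623.2, 39.3, 139.4], 0.59), ([497.0, 97.7, 90.6], 0.43)]
latch_pivot []
latch_lug [([570.7, 131.0, 142.3], 0.61)]
keypad_square [([515.8, -48.0, 90.9], 0.96), ([569.5, 131.5, 144.9], 0.65)]
keypad_round [([506.2, 51.4, 87.8], 0.7), ([568.4, 133.7, 145.1], 0.48)]
keypad_bar [([511.0, -2.4, 88.7], 0.59)]
keypad_cross [([499.7, 98.6, 91.2], 0.93)]
vial []
stopper [([601.6, -79.5, 89.0], 0.62)]
```

View pics/w.png

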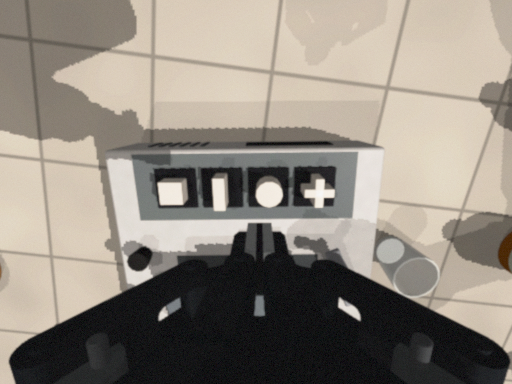

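The wrist picture shows, left to right, square (175,188), bar (222,187), round (268,187) and cross (315,186). I'll check these against the network points with a rigid fit.

Run:
```python
from h import *
from scipy.optimize import least_squares
M=camera_model('wrist');P=M['pose'];K=M['K']
for n,u in dict(sq=(175,188.5),bar=(222,187.5),rd=(268,187),cr=(315,186)).items():
    d=P[:3,:3]@np.linalg.solve(K,[*u,1]);k=(94-P[2,3])/d[2];print(n,np.round(P[:3,3]+k*d,1))
L=[(-93,-75),(-93,-25),(-93,25),(-93,75),(0,0),(35,118)]
W=[(516.5,-50),(511.5,0),(506.5,51),(500,98.5),(603,38.3),(620,162)]
L=np.array(L,float);W=np.array(W)
f=lambda p:(L@np.array([[np.cos(p[2]),np.sin(p[2])],[-np.sin(p[2]),np.cos(p[2])]])+p[:2]-W).ravel()
p=least_squares(f,[604,39,.12]).x;print(p,np.round(f(p),1))
c,s=np.cos(p[2]),np.sin(p[2]);w=lambda x,y:np.round([p[0]+c*x-s*y,p[1]+s*x+c*y],1)
for n,v in dict(sq=(-93,-75),bar=(-93,-25),rd=(-93,25),cr=(-93,75),lid=(12,0),piv=(35,118),lug0=(-20,118),lug1=(35,63)).items():print(n,w(*v))
q=(np.array([571,130.5])-w(35,118));print('latch',np.arctan2(-q[1],-q[0])-p[2],np.hypot(*q))
x,y=w(0,0);go(*w(18,0),345,p[2]-np.pi)
```

```text
sq [518.3 -53.1  94. ]
bar [511.1  -2.5  94. ]
rd [504.5  47.   94. ]
cr [497.3  97.4  94. ]
[6.01202431e+02 3.79565909e+01 1.33596109e-01] [ 2.5  1.2  0.9  0.8 -0.8 -0.7 -1.   1.4 -1.8 -0.3  0.2 -2.4]
sq [519.  -48.8]
bar [512.4   0.8]
rd [505.7  50.3]
cr [499.   99.9]
lid [613.1  39.6]
piv [620.2 159.6]
lug0 [565.7 152.2]
lug1 [627.5 105.1]
latch 0.4005228446578577 57.161612993336746
[-11.87  -1.05   5.99] -0.8
```

```bash
python3 -m pendant '[-4,-0.4,1,-0.8,-8,-0.7,3,-0.8,-11.9,-1,5,-0.8,-11.9,-1,7,-0.8,-11.9,-1,8,-0.8,-11.9,-1,9,-0.8,-11.9,-1,10,-0.8,-11.9,-1,11,-0.8,-11.9,-1,11.8,-0.8,-11.9,-1,12.3,-0.8,-11.9,-1,12.3,-0.8]'
```

```text
time_s: 4.63
ee_pos: [618.8, 41.5, 281.2]
tool_rot: [3.141, -0.0, -3.007]
contact_force: [0.0, -0.5, 0.2]
finger_gap: -0.001
grasp_force: 0.0
```

```bash
python3 -m pendant '[0,0,0.2,0,0,0,0.4,0,0,0,0.5,0,0,0,0.5,0]'; python3 -m pendant '[0,0,0.1,0,0,0,0.2,0,0,0,0.2,0,0,0,0.2,0]'
```

```text
time_s: 4.97
ee_pos: [619.3, 41.6, 276.8]
tool_rot: [3.141, 0.0, -3.007]
contact_force: [0.2, 0.4, 0.4]
finger_gap: -0.002
grasp_force: 0.2
time_s: 5.3
ee_pos: [619.3, 41.6, 275.5]
tool_rot: [3.142, 0.001, -3.007]
contact_force: [-4.1, 0.7, 7.2]
finger_gap: -0.001
grasp_force: 3.5
```

```bash
python3 -m pendant '[0,0,0.1,0,0,0,0.1,0,0,0,0.1,0]'; python3 -m pendant '[0,0,-1,0,0,0,-3,0,0,0,-6,0,0,0,-9,0,0,0,-9,0]'
python3 - <<'E'
from h import *
import cv2
a=get_image('scene');cv2.imwrite('pics/s2.png',cv2.resize(a[150:290,170:330,::-1],(800,600)))
for c in ('scene','side'):
  for t in ('lid_push','latch_lug'):
    if t=='lid_push' or 1:
      if c=='side' and t=='lid_push': get_image('side')
      print(t,c,[(np.round(x['at'],1).tolist(),round(x['p'],2)) for x in landmark_of(t,c)[:2]])
go(540,160,340,.134-np.pi)
E
```

```text
time_s: 5.55
ee_pos: [619.3, 41.6, 275.3]
tool_rot: [-3.141, 0.001, -3.007]
contact_force: [-6.2, 1.4, 13.8]
finger_gap: 0.005
grasp_force: 6.8
time_s: 5.97
ee_pos: [621.1, 41.7, 370.8]
tool_rot: [3.141, 0.01, -3.006]
contact_force: [1.7, 0.1, 1.1]
finger_gap: 0.001
grasp_force: 0.0
lid_push scene [([616.2, 43.6, 101.2], 0.88), ([384.7, -416.0, 2.5], 0.38)]
latch_lug scene [([575.7, 130.2, 142.3], 0.72), ([383.9, -415.1, 1.4], 0.43)]
lid_push side [([612.4, 37.7, 100.7], 0.58)]
latch_lug side [([570.0, 129.0, 143.5], 0.68)]
[ 6.25 12.81  2.26] -0.0
```

View pics/s2.png

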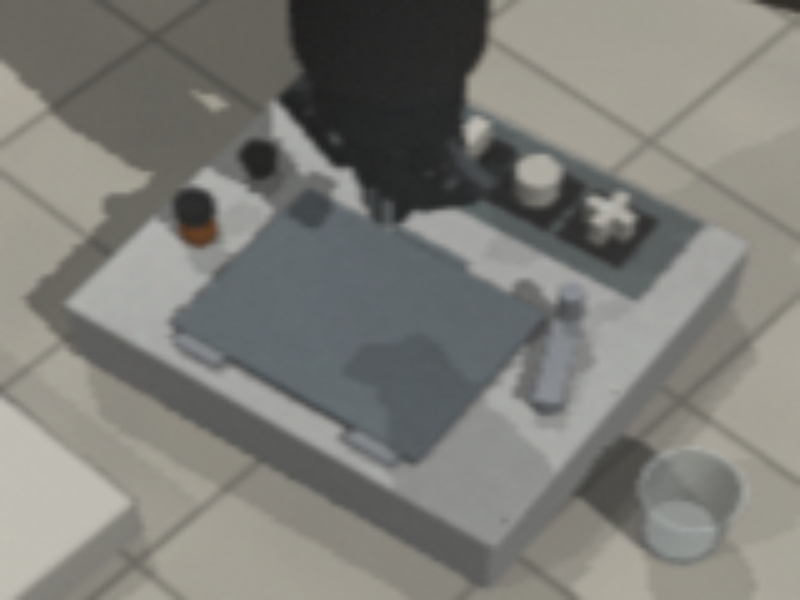

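The crop shows the lid flat and the latch bar still pointing forward, with its lug at about (570,300), clear of the lid. Next I'll place the closed fingers in front-left of the lug.

Run:
```python
from h import *
go(552,161,340,.134-np.pi);go(552,161,293,.134-np.pi)
R=Ro.from_euler('xyz',[np.pi,0,.134-np.pi])
for x,y in [(560,150),(568.5,134),(579.5,120),(597,108),(610,104),(616,104)]: print(np.round(R.inv().apply([x-552,y-161,0])/10,2))
```

```text
[ 5.04 12.75  2.26] -0.0
[ 5.04 12.75  6.96] -0.0
[-0.65 -1.2  -0.  ]
[-1.27 -2.9  -0.  ]
[-2.18 -4.43 -0.  ]
[-3.75 -5.85 -0.  ]
[-4.99 -6.42 -0.  ]
[-5.58 -6.5  -0.  ]
```

```bash
python3 -m pendant '[1.5,4,0,0,3.5,8,0,0,5,12.7,0,0,5,12.7,2.5,0,5,12.7,5,0,5,12.7,7,0,5,12.7,7,0,5,12.7,7,0]'; python3 -m pendant '[-0.6,-1.2,0,0,-1,-2,0,0,-1.3,-2.9,0,0,-1.7,-3.7,0,0,-2.2,-4.4,0,0,-2.9,-5.1,0,0,-3.7,-5.8,0,0,-4.4,-6.1,0,0,-5,-6.4,0,0,-5.2,-6.4,0,0,-5.2,-6.4,0,0]'
```

```text
time_s: 6.93
ee_pos: [552.6, 160.6, 292.5]
tool_rot: [-3.14, -0.003, -3.007]
contact_force: [-0.2, 0.1, -0.1]
finger_gap: 0.001
grasp_force: 0.0
time_s: 7.85
ee_pos: [611.3, 103.3, 292.8]
tool_rot: [-3.14, -0.007, -3.008]
contact_force: [-12.3, -0.9, 6.7]
finger_gap: -0.001
grasp_force: 6.3
```

```bash
python3 -m pendant '[0.5,0,0,0,1,0,0,0,1,0,-4,0,1,0,-7,0,0,-10,-7,0,0,-10,-7,0,0,-10,-7,0]'
python3 - <<'E'
from h import *
import cv2
a=get_image('scene');cv2.imwrite('pics/s3.png',cv2.resize(a[150:290,170:330,::-1],(800,600)))
print([(np.round(x['at'],1).tolist(),round(x['p'],2)) for x in landmark_of('latch_lug','scene')[:2]])
print(sense()['ee_pos']);go(518.5,-50.5,310,.134-np.pi)
E
```

```text
time_s: 8.43
ee_pos: [626.9, 2.3, 364.8]
tool_rot: [-3.141, 0.002, -3.008]
contact_force: [-0.4, 0.3, 0.0]
finger_gap: 0.001
grasp_force: 0.0
[([599.8, -87.6, 87.5], 0.66), ([627.4, 101.8, 140.9], 0.54)]
[626.80764327   2.35914578 363.87419803]
[11.43 -3.82  5.38] -0.2
```

View pics/s3.png

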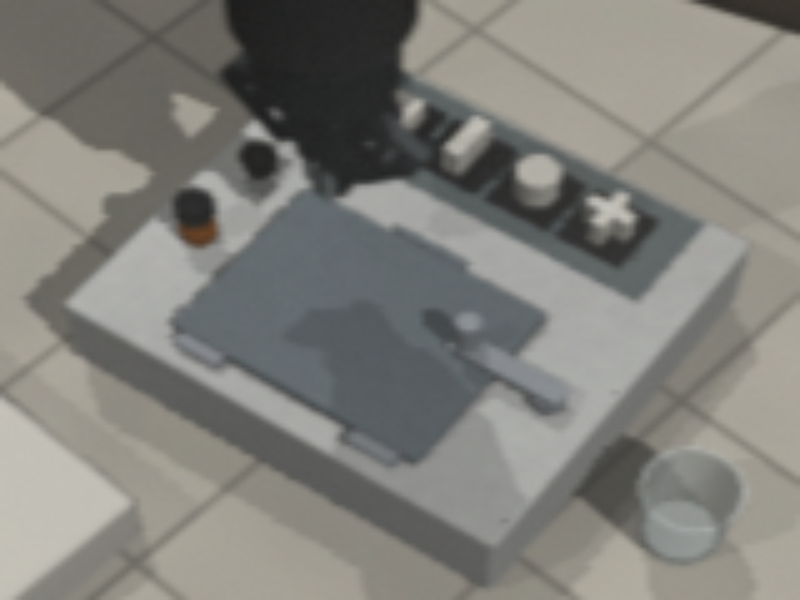

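The latch bar now lies across the lid, with its lug at about (468,322) in the crop, which matches the stop. Next is the square key.

```bash
python3 -m pendant '[3.5,-1.2,0,-0.2,7,-2.4,0,-0.2,11.4,-3.8,0,-0.2,11.4,-3.8,2.5,-0.2,11.4,-3.8,5.4,-0.2,11.4,-3.8,6.4,-0.2,11.4,-3.8,6.4,-0.2,11.4,-3.8,6.4,-0.2]'; for i in 1 2 ; do python3 -m pendant '[0,0,0.15,0,0,0,0.3,0,0,0,0.3,0]' | egrep 'ee_pos|contact'; done
```

```text
time_s: 9.2
ee_pos: [519.0, -47.4, 299.9]
tool_rot: [-3.141, -0.001, -3.003]
contact_force: [0.6, 0.4, -0.3]
finger_gap: -0.003
grasp_force: 0.0
ee_pos: [518.8, -47.6, 297.2]
contact_force: [0.7, 0.4, 1.3]
ee_pos: [518.3, -47.8, 293.6]
contact_force: [0.2, 0.1, 0.9]
```

```bash
python3 -m pendant '[0,-0.2,0.15,0,0,-0.2,0.3,0,0,-0.2,0.3,0]' | egrep 'ee_pos|contact'; python3 -m pendant '[0,0,0.15,0,0,0,0.3,0,0,0,0.3,0]' | egrep 'ee_pos|contact'
```

```text
ee_pos: [518.5, -49.9, 290.4]
contact_force: [-0.3, -0.1, 0.1]
ee_pos: [518.5, -49.8, 287.4]
contact_force: [-0.1, 0.2, -0.5]
```

```bash
python3 -m pendant '[0,0,0.15,0,0,0,0.3,0,0,0,0.3,0]' | egrep 'ee_pos|contact'; python3 -m pendant '[0,0,0.15,0,0,0,0.3,0,0,0,0.3,0]' | egrep 'ee_pos|contact'
```

```text
ee_pos: [518.7, -49.8, 284.7]
contact_force: [-0.8, -0.3, 3.1]
ee_pos: [518.7, -49.8, 281.7]
contact_force: [-2.1, -0.6, 4.2]
```

```bash
python3 -m pendant '[0,0,0.1,0,0,0,0.2,0,0,0,0.2,0]' | egrep 'ee_pos|contact'
```

```text
ee_pos: [518.7, -49.8, 280.1]
contact_force: [-2.8, 0.9, 8.3]
```

```bash
python3 -m pendant '[0,0,0.1,0,0,0,0.15,0,0,0,0.15,0]' | egrep 'ee_pos|contact'
```

```text
ee_pos: [518.8, -49.8, 279.0]
contact_force: [-3.0, 0.3, 11.7]
```

```bash
python3 -m pendant '[0,0,-1,0,0,0,-3,0,0,0,-3,0,0,0,-3,0]' | egrep 'ee_pos|contact'; python3 -c "
from h import *
go(505.2,49,297,.134-np.pi)"
```

```text
ee_pos: [518.9, -49.7, 309.1]
contact_force: [0.3, -0.7, 0.0]
[0.   9.96 1.22] 0.2
```

```bash
python3 -m pendant '[0,3.5,0,0,0,7,0,0,0,10,0,0,0,10,0.6,0,0,10,1,0,0,10,1,0,0,10,1,0]' | egrep 'ee_pos|contact'; python3 -m pendant '[0,0,0.15,0,0,0,0.3,0,0,0,0.3,0]' | egrep 'ee_pos|contact';python3 -m pendant '[0,0,0.15,0,0,0,0.3,0,0,0,0.3,0]' | egrep 'ee_pos|contact'
```

```text
ee_pos: [504.7, 48.6, 297.5]
contact_force: [0.1, -0.4, 0.0]
ee_pos: [504.9, 48.6, 294.9]
contact_force: [-0.2, -0.2, -0.2]
ee_pos: [505.1, 49.0, 292.2]
contact_force: [-0.5, -1.9, 2.5]
```

```bash
python3 -m pendant '[0,0,0.15,0,0,0,0.3,0,0,0,0.3,0]' | egrep 'ee_pos|contact';python3 -m pendant '[0,0,0.15,0,0,0,0.3,0,0,0,0.3,0]' | egrep 'ee_pos|contact'
```

```text
ee_pos: [505.0, 49.1, 289.2]
contact_force: [0.2, -3.0, 3.8]
ee_pos: [505.1, 49.2, 286.6]
contact_force: [-2.8, -2.2, 10.1]
```

```bash
python3 -m pendant '[0,0,0.1,0,0,0,0.15,0,0,0,0.15,0]' | egrep 'ee_pos|contact'
```

```text
ee_pos: [505.1, 49.2, 285.6]
contact_force: [-4.0, -3.8, 12.6]
```

```bash
python3 -m pendant '[0,0,-1,0,0,0,-2.5,0,0,0,-2.5,0,0,0,-2.5,0]' | egrep 'ee_pos|contact'; python3 -c "
from h import *
go(511.8,-0.8,297,.134-np.pi)"
```

```text
ee_pos: [504.9, 49.6, 310.1]
contact_force: [-0.0, -0.2, 0.8]
[ 0.01 -5.09  1.3 ] 0.2
```

```bash
python3 -m pendant '[0,-3,0,0,0,-5,0,0,0,-5,0.6,0,0,-5,1,0,0,-5,1,0,0,-5,1,0]' | egrep 'ee_pos|contact'; for i in 1 2; do python3 -m pendant '[0,0,0.15,0,0,0,0.3,0,0,0,0.3,0]' | egrep 'ee_pos|contact';done
```

```text
ee_pos: [511.5, 0.2, 299.0]
contact_force: [0.1, 0.6, 0.7]
ee_pos: [511.7, 0.2, 296.5]
contact_force: [-0.4, 0.9, -0.3]
ee_pos: [511.7, -0.2, 293.4]
contact_force: [0.1, -0.7, 0.3]
```

```bash
python3 -m pendant '[0,0,0.15,0,0,0,0.3,0,0,0,0.3,0]' | egrep 'ee_pos|contact';python3 -m pendant '[0,0,0.15,0,0,0,0.3,0,0,0,0.3,0]' | egrep 'ee_pos|contact'
```

```text
ee_pos: [511.8, -0.2, 290.7]
contact_force: [-1.9, 0.4, 2.7]
ee_pos: [511.8, -0.3, 287.6]
contact_force: [-1.8, 1.5, 3.9]
```

```bash
python3 -m pendant '[0,0,0.1,0,0,0,0.25,0,0,0,0.25,0]' | egrep 'ee_pos|contact'
```

```text
ee_pos: [511.9, -0.3, 285.7]
contact_force: [-4.2, 1.6, 12.0]
```

```bash
python3 -m pendant '[0,0,0.1,0,0,0,0.15,0,0,0,0.15,0]' | egrep 'ee_pos|contact'
```

```text
ee_pos: [511.9, -0.2, 284.7]
contact_force: [-5.6, 1.0, 14.7]
```

```bash
python3 -m pendant '[0,0,-1,0,0,0,-4,0,0,0,-8,0,0,0,-10,0,0,0,-10,0,0,0,-10,0,0,0,-10,0]'
python3 - <<'E'
from h import *
import cv2
a=get_image('scene');cv2.imwrite('pics/s4.png',cv2.resize(a[150:290,170:330,::-1],(800,600)))
E
```

```text
time_s: 16.28
ee_pos: [511.3, -0.3, 383.0]
tool_rot: [3.141, -0.001, -3.004]
contact_force: [0.0, -0.0, -0.8]
finger_gap: 0.003
grasp_force: 0.0
```

View pics/s4.png

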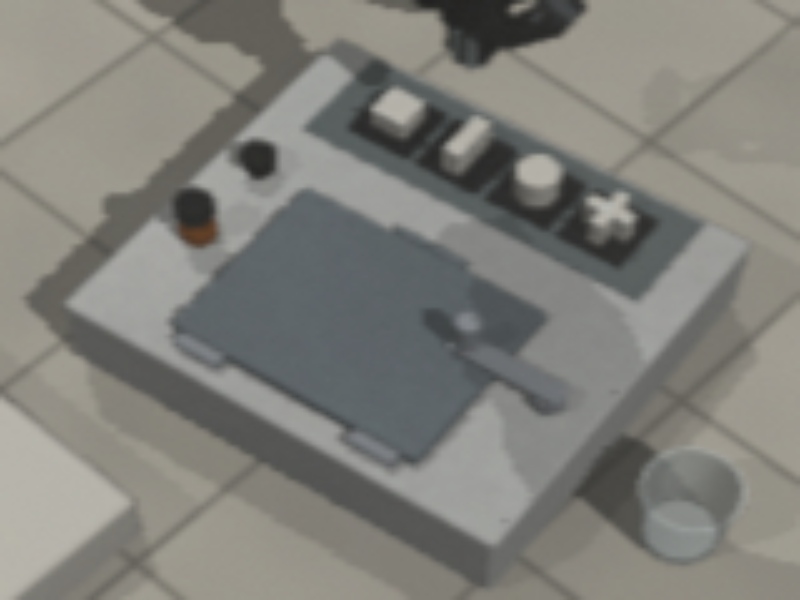

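The crop shows the lid shut, the latch across it (lug at about (468,322)), all four keys up, and the vial, stopper and beaker where they were.

```bash
python3 -c "
from bench import *
print(sign_off())"
```

```text
the job is handed in; nothing more can be done
None
```

I handed the job in at about 16 s with the lid shut, the latch turned to its stop, and the square, round and bar keys each pressed home in that order. My highest key force reading was about 16 N. The last picture shows all four keys up and the vial, stopper and beaker unmoved. The sign-off gave no verdict.

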